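# Hold the clamp saddle against the sprung stop of the cut-off guide

## Robot

A 7-joint arm with a two-finger parallel gripper is mounted at the origin on the work surface. World frame = base frame: x ahead of the robot, y to its left, z up, the work surface at z = 0. Lengths are in m, angles in rad, forces in N, time in s.
With the tool pointing down it reaches from about 0.425 to 0.925 m from the base axis. Payload 6.8 kg.
Tool frame: the origin (TCP) lies between the finger pads; the fingertips stand 22 mm ahead of it and the grasp point (between the pads) lies 3 mm ahead of it; z points along the fingers, y is the direction in which the jaws open and shut (so a half turn about z gives the same grasp; the last joint's range is limited). The gripper opens to 85 mm and grips with 20 to 120 N. Pads are 22 mm wide; open, the fingers measure 114 mm over their backs; the gripper's body (76 mm by 85 mm) begins 54 mm behind the grasp point. The pads swing forward as they close: fully open they stand 13 mm farther back than shut.
Start: joints at [-1.42, 0.477, 0.022, 1.555, -0.011, 1.109, -0.083], TCP at [0.173, 0.653, 0.253] pointing down, gripper open.
Joint ranges: [-2.96, 2.96], [-0.34, 2.1], [-1.41, 1.46], [0.24, 2.44], [-1.37, 4.51], [0.17, 1.92], [-2.96, 2.96]. Speed limits (rad/s): [2.39, 2.39, 3.14, 3.14, 3.14, 3.14, 3.14].

## Interface

Orientations are given as a unit quaternion [w, x, y, z].
In Python, from station import bot gives the robot as it stands. The module is installed in compiled form; this text tells all that it offers.
- The arm moves only by the tool drive_tool, never from a script. Its argument "series" is one flat list of numbers, 7 for each row, row after row: the opening, from -1 (shut) to 1 (fully open), then the shift along the tool's x, y, z in mm, then the turn, a rotation vector about the tool's x, y, z in rad. In form: [jaw, x, y, z, wx, wy, wz, jaw, x, y, z, wx, wy, wz, ...]. A call has 1 to 12 rows; each row shifts and turns the commanded pose from where the row before left it, along the tool's axes as they then stand; what a row does not reach is not made up. A row lasts 1/8 s, in which the tool goes at most 62.5 mm and 10.7 degrees, less where a joint would pass 70% of its speed; a pose out of reach is approached as far as the arm can. A call with a gripper value outside its range is refused whole. The fingers move at their own pace and stop on an object; "force" is the grip in N (left out, the last holds). Time passes only in rows, so rows that do not move let the fingers close. It gives the time, the measured TCP pose, the force and the opening at its end, in the units of the state.
- bot.get_obs(): the state, without advancing time (a new reading comes with each control period).
- bot.read_camera(name): name is "scene" or "side" or "wrist"; returns a dict with "pixels" (400x640x3 uint8, blue, green, red), "camera_matrix" (3x3 intrinsics, pixels), "rvec" (rotation vector, rad) and "tvec" (3), from world to camera coordinates, as OpenCV has them. Camera axes: x right, y down, z forward; pixel columns grow to the right and rows downward; lengths in m; the calibration is good to about 2 mm. A picture is of the moment at which its call begins. There is no depth.
- bot.hand_in(): hands the job in, once; it reports no verdict.
The state is a dict: "t": time; "q": joint angles; "joint_vel": joint speeds; "joint_torque": joint torques, N m; "eef_pos": TCP position; "tool_rot": TCP orientation; "contact_force": force on the tool from outside, world axes, zero at the start; "torque": the same for the moment, N m; "gripper_width": opening from 0.0 (shut) to 1.0 (fully open).
Only numpy, scipy, OpenCV 4.12 (cv2) and the standard library are available. Lean on these libraries where they do the work, as an engineer would, in place of code of your own. Each camera call takes 0.05 s, during which the arm holds its last target. There are 200 camera calls.

## Task

Lower the aluminium clamp saddle astride the clear stretch of the square guide bar, its thumbscrew on the side away from the robot, and set it down there short of the black sprung stop. Then slide it along the bar squarely against the stop and press with a steady 10 newtons or so, never driving the stop to the end of its travel, and finish while still holding it pressed there with the fingers so that the jeweller can tighten the screw. Leave the other things on the bench where they are.

Things in the scene. Friction and masses are not known exactly. Their poses are not given: they have to be found in the camera images.
- saddle: loose aluminium clamp saddle, inverted U, 110-200 g, standing on its legs. Origin: centre of its underside at foot level; z up, y along the slot, +x to the thumbscrew. Block 40 (x) x 44 (y) x 38 tall; legs 7 thick, slot 26 wide (x), 28 high, open below and at both y ends. Finger tab on top to grip: 12 (x) x 36 (y), centred, from z = 38 to 66.
- saddle_screw (a point): centre of the head of the saddle's brass thumbscrew, 33 out in the saddle's +x and 14 above its feet; head 20 across and 10 thick, its outer face 38 from the saddle's centre plane
- guide: fixed steel guide: base 90 (x) x 360 (y) x 12; 18 x 18 square bar along y, top face 85 above the bench, between posts 34 x 20, 100 tall, at y = -160 and +160. Origin: centre of the base's underside; x across the bar, away from the robot; z up. Sprung stop at the -y end; bar clear from y = -60 (stop face at rest) to +150. A seated saddle's feet hang 57 above the bench.
- bar_mid (a point): middle of the bar's top face, 85 above the guide's origin; axes as the guide's. A seated saddle has its origin 28 below this height.
- plunger (a joint): travel of the sprung stop along the guide's -y: 0 at rest, grows as it is pressed, ends at 0.025 m. The spring has no preload and gives 800 N per m (10 N at 0.0125 m), with about 0.2 N of friction.
- stop_face (a point): flat black plate of the sprung stop, 46 (x) x 6 (y) x 44 (z), around the bar from 32 below to 12 above the bar's top face; axes as the guide's; the point is the middle of the face that the saddle meets (the +y face), 9 below the bar's top; at rest 60 to -y of the bar's middle
- bench_block: polished steel bench block, 60 x 60 x 22; bystander
- flux_jar: round glass jar with steel cap, 52 across, 55 tall; bystander
- ring_clamp: upright turned wooden ring clamp, up to 34 across, 110 tall; bystander
- dish: dark wooden bowl, 100 across, 30 tall; bystander
- screwdriver: screwdriver lying flat, about 160 long; bystander
- saw_frame: jeweller's saw frame lying flat, wooden handle and steel bow, about 270 x 85; bystander
- mandrel_ring: plain brass ring, 60 across, 12 tall, lying flat; bystander
Not all that is in view belongs to the job. Leave any purple look-alike of the saddle alone.

How it is judged:
On the way:
1. the saddle is set down astride the bar, thumbscrew to the far side, not yet touching the stop (z of saddle in the frame of bar_mid between -0.034 and -0.023 m and x of saddle in the frame of bar_mid between -0.008 and 0.008 m and angle between the z axis of saddle and the z axis of guide, either way round below 0.12 rad and angle between the y axis of saddle and the y axis of guide, either way round below 0.15 rad and x of saddle_screw in the frame of bar_mid above 0.015 m and y of saddle in the frame of stop_face above 0.0225 m and contact force between saddle and plunger below 0.3 N and contact force between saddle and guide above 0.4 N), for 0.1 s.
At the end, for the whole second after the job is handed in: Saddle astride the bar (within 8 mm of its middle plane, origin 23 to 34 mm below its top, upright within 0.12 and in line within 0.15 rad), thumbscrew on the far side, at rest, pressed by the fingers against the stop with 6 to 14 N throughout the last second (z of saddle in the frame of bar_mid between -0.034 and -0.023 m and x of saddle in the frame of bar_mid between -0.008 and 0.008 m and angle between the z axis of saddle and the z axis of guide, either way round below 0.12 rad and angle between the y axis of saddle and the y axis of guide, either way round below 0.15 rad and x of saddle_screw in the frame of bar_mid above 0.015 m and contact force between saddle and plunger between 6 and 14 N and contact force between the fingers and saddle above 3 N and linear speed of saddle below 0.01 m/s and velocity of joint plunger between -0.01 and 0.01 m/s); the arm keeps its last pose, push and grip.
It fails at once if the stop is driven to the end of its travel (value of joint plunger above 0.0235 m).
It fails at once if a bystander is moved more than 30 mm (distance of any of bench_block, flux_jar, ring_clamp, dish, screwdriver, saw_frame, mandrel_ring from where it was at the start of the episode above 0.03 m).
It also fails if it takes over 48 s, if anything falls off the work surface, if the arm or the gripper's body presses on something with over 40 N, if the wrist force passes 120 N, or if a joint passes its speed limit or range.

## Working session

There is one attempt and no reset: what is moved stays moved. The work goes in short steps, Python scripts to look and compute and a tool call to move; the robot and the scene stay as the last step left them, time stands still between calls to the robot, and variables do not carry over. Pictures are saved under pics/ and viewed, about 8 in all and at most 12, crops included, and the job is handed in when it is done.

Besides the shell and the picture viewer there is one more tool, called after "Call:" as name(argument=value, ...) on one line, values as JSON. drive_tool: Moves the arm, as the interface text tells. Its arguments: {"type":"object","properties":{"series":{"type":"array"},"force":{"type":"number"}},"required":["series"]}

```bash
mkdir -p pics; cat > h.py <<'E'
import numpy as np, cv2
from station import bot
def cam(n):
    c=bot.read_camera(n); R=cv2.Rodrigues(np.array(c["rvec"],float))[0]; t=np.array(c["tvec"],float).ravel()
    return c["pixels"],np.array(c["camera_matrix"]),R,t
def ray(c,u,v):
    _,K,R,t=c; d=R.T@np.linalg.inv(K)@[u,v,1]; return -R.T@t,d
def onz(c,u,v,z):
    o,d=ray(c,u,v); return o+d*(z-o[2])/d[2]
def proj(c,p):
    q=c[1]@(c[2]@np.array(p,float)+c[3]); return q[:2]/q[2]
E
python3 - <<'E'
from h import *
import pickle
o=bot.get_obs(); print(o)
cs={n:cam(n) for n in("scene","side","wrist")}
pickle.dump(cs,open("c0.pkl","wb"))
for n,c in cs.items():
    cv2.imwrite(f"pics/{n}0.png",c[0]); print(n,-c[2].T@c[3], c[2][2])
E
```

```text
{'t': 0.0, 'q': array([-1.42013788,  0.47782131,  0.02235911,  1.55646088, -0.01147791,
        1.10929706, -0.08307179]), 'joint_vel': array([-0.00278986,  0.00039421, -0.00095795, -0.00135896, -0.00035474,
       -0.00162462,  0.00064187]), 'joint_torque': array([ 3.40745892e-04, -5.96439064e+01,  1.60770714e+00, -2.81213075e+01,
        1.23617897e-02,  9.09469934e-03,  3.80202067e-06]), 'eef_pos': array([0.17260634, 0.65198253, 0.25230786]), 'tool_rot': array([-3.62642540e-05,  1.28997529e-01,  9.91644480e-01, -9.28378423e-04]), 'contact_force': array([ 0.07651489, -0.14439079,  0.82787655]), 'torque': array([-0.00715855, -0.03450001,  0.03946599]), 'gripper_width': 1.0060457123403979}
scene [1.0209798  0.78287469 0.80393359] [-0.40480378 -0.67226405 -0.61983461]
side [ 0.23497393 -0.91235866  0.8837515 ] [ 0.24670777  0.74463866 -0.6202004 ]
wrist [0.10899779 0.66848454 0.37316504] [ 0.25187419 -0.06921149 -0.96528191]
```

View pics/scene0.png

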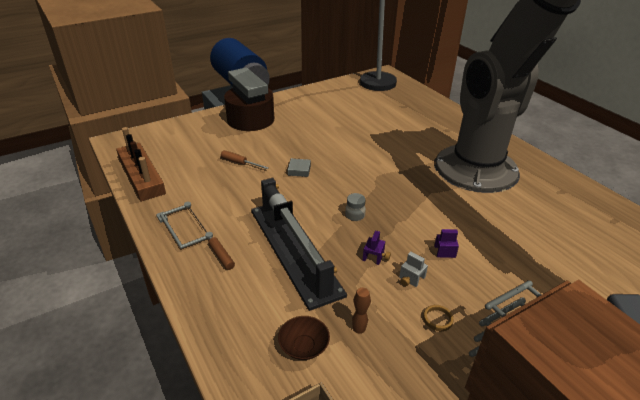

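View pics/side0.png

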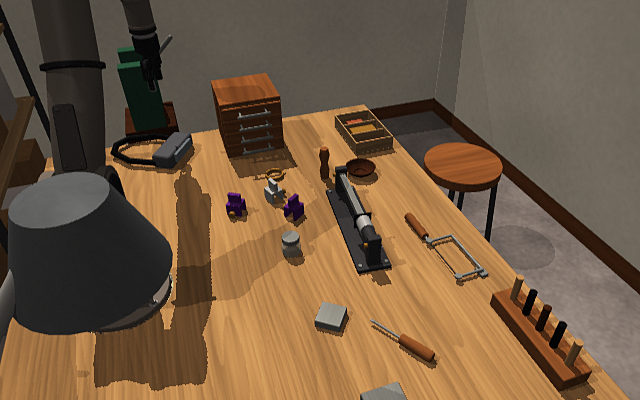

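The scene view shows the bright saddle at (413,268) between purple decoys at (374,248) and (447,242). The guide runs from (268,190) to (325,290), with the stop end towards (278,205). Next I'll zoom in on both views.

```bash
python3 - <<'E'
from h import *
import pickle
cs=pickle.load(open("c0.pkl","rb"))
a=cs["scene"][0][175:310,245:445]; b=cs["side"][0][140:280,220:400]
a=cv2.resize(a,(800,540),interpolation=cv2.INTER_CUBIC); cv2.imwrite("pics/za.png",a)
b=cv2.resize(b,(770,599),interpolation=cv2.INTER_CUBIC); cv2.imwrite("pics/zb.png",b)
c=cs["scene"]; s=cs["side"]
print("saddle rough",onz(c,413,268,.03),onz(s,274,190,.03))
print("stop end post top",onz(c,267,182,.1),"other",onz(c,325,266,.1))
print("side",onz(s,373,240,.1),onz(s,340,170,.1))
E
```

```text
saddle rough [0.44660163 0.24729309 0.03      ] [0.44836863 0.24530555 0.03      ]
stop end post top [ 0.62047929 -0.11469561  0.1       ] other [0.64762401 0.20226195 0.1       ]
side [ 0.60892855 -0.132005    0.1       ] [0.63776393 0.18143228 0.1       ]
```

View pics/za.png

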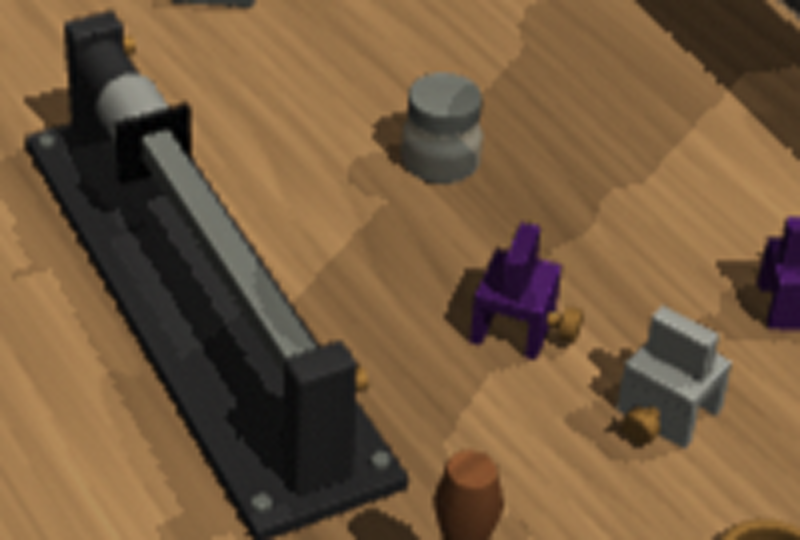

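View pics/zb.png

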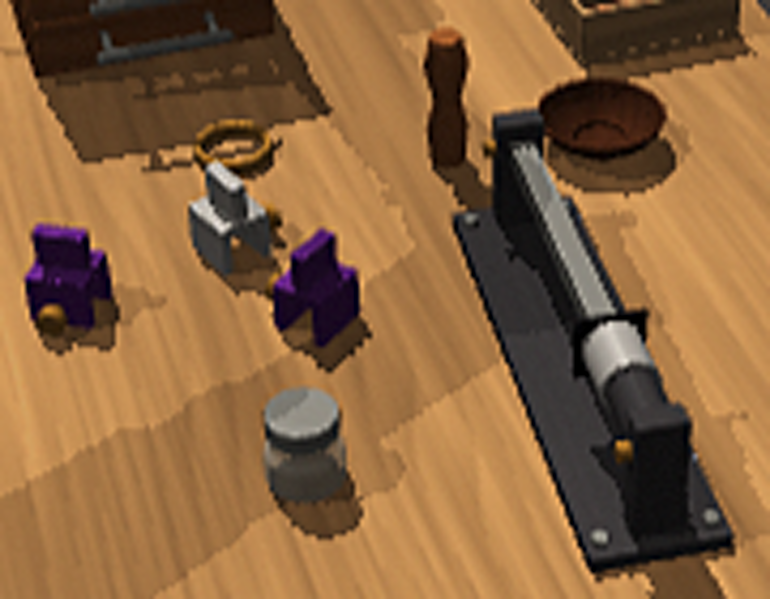

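```bash
python3 - <<'E'
from h import *
import pickle
np.set_printoptions(precision=4,suppress=True)
cs=pickle.load(open("c0.pkl","rb")); c=cs["scene"]; s=cs["side"]
A=lambda u,v,z: onz(c,245+u/4-.4,175+v/4-.4,z)
B=lambda u,v,z: onz(s,220+u/4.278-.4,140+v/4.278-.4,z)
print("tab A",A(657,310,.066),A(716,347,.066)," B",B(210,163,.066),B(245,187,.066))
print("screw A",A(642,425,.014)," B",B(273,216,.014))
print("base A",A(25,140,.012),A(265,537,.012),A(405,480,.012))
print("base B",B(455,215,.012),B(597,575,.012),B(735,540,.012))
print("post tops A",A(68,20,.1),A(110,12,.1),A(285,362,.1),A(352,348,.1))
print("bar top A: L", A(145,140,.085),A(285,352,.085)," R",A(170,133,.085),A(312,345,.085))
print("bar top B", B(515,150,.085),B(590,315,.085)," R",B(535,150,.085),B(617,308,.085))
print("stop A top edge",A(117,122,.097),A(187,107,.097))
o=bot.get_obs()
from scipy.spatial.transform import Rotation as Ro
q=o["tool_rot"];print(Ro.from_quat(q[[1,2,3,0]]).as_matrix())
w=cs["wrist"];print("wrist axes",w[2])
E
```

```text
tab A [0.4502 0.2304 0.066 ] [0.4412 0.2683 0.066 ]  B [0.4393 0.2629 0.066 ] [0.4554 0.2262 0.066 ]
screw A [0.4747 0.2578 0.014 ]  B [0.4797 0.2567 0.014 ]
base A [ 0.6602 -0.1385  0.012 ] [0.6902 0.2193 0.012 ] [0.6069 0.2237 0.012 ]
base B [0.6046 0.2159 0.012 ] [ 0.5687 -0.1489  0.012 ] [ 0.6566 -0.1499  0.012 ]
post tops A [ 0.6275 -0.1305  0.1   ] [ 0.6012 -0.1252  0.1   ] [0.6622 0.1909 0.1   ] [0.6278 0.1995 0.1   ]
bar top A: L [ 0.6329 -0.0184  0.085 ] [0.6509 0.1721 0.085 ]  R [ 0.6172 -0.0168  0.085 ] [0.6362 0.1748 0.085 ]
bar top B [0.637  0.1792 0.085 ] [ 0.6189 -0.0062  0.085 ]  R [0.65   0.1746 0.085 ] [ 0.6373 -0.0055  0.085 ]
stop A top edge [ 0.6457 -0.0279  0.097 ] [ 0.6038 -0.0199  0.097 ]
[[-0.9667  0.2559 -0.0002]
 [ 0.2559  0.9667 -0.0013]
 [-0.0001 -0.0013 -1.    ]]
wrist axes [[ 0.2569  0.9664 -0.0022]
 [ 0.933  -0.2475  0.2612]
 [ 0.2519 -0.0692 -0.9653]]
```

The saddle is at about (0.446, 0.247) with yaw ≈ 0.32. The guide's yaw is ≈ -0.09, and its stop faces +y. I'll move above the saddle for a closer look.

Call:
drive_tool(series=[1,-37,-32,0,0,0,0,1,-37,-32,0,0,0,0,1,-37,-32,0,0,0,0,1,-37,-32,0,0,0,0,1,-37,-32,0,0,0,0,1,-37,-32,0,0,0,0,1,-37,-32,0,0,0,0,1,-37,-32,0,0,0,0,1,-37,-32,0,0,0,0,1,-37,-32,0,0,0,0], force=40)

```text
t: 1.4
eef_pos: [0.4491, 0.247, 0.2533]
tool_rot: [-0.0, 0.129, 0.992, 0.0]
contact_force: [0.5, 0.1, -0.5]
gripper_width: 0.999
```

Call:
drive_tool(series=[1,0,0,0,0,0,0.165,1,0,0,0,0,0,0.165,1,0,0,0,0,0,0.165,1,0,0,0,0,0,0.165,1,0,0,0,0,0,0.165,1,0,0,0,0,0,0.165,1,0,0,0,0,0,0,1,0,0,0,0,0,0])

```text
t: 2.4
eef_pos: [0.4484, 0.2485, 0.2532]
tool_rot: [-0.0, 0.583, 0.812, -0.0]
contact_force: [-0.1, 1.0, 0.1]
gripper_width: 1.001
```

```bash
python3 - <<'E'
from h import *
import pickle
o=bot.get_obs(); print(o["t"],o["eef_pos"],o["tool_rot"],o["q"],o["contact_force"])
w=cam("wrist"); pickle.dump(w,open("w1.pkl","wb")); cv2.imwrite("pics/w1.png",w[0])
E
```

```text
2.4 [0.44841483 0.24850845 0.25322525] [-3.27175219e-05  5.83287073e-01  8.12266079e-01 -7.94995168e-05] [-0.93527497  0.21207409  0.35759501  1.95827577 -0.08846358  0.98627227
 -0.21087283] [-0.11061323  1.04396789  0.13837413]
```

View pics/w1.png

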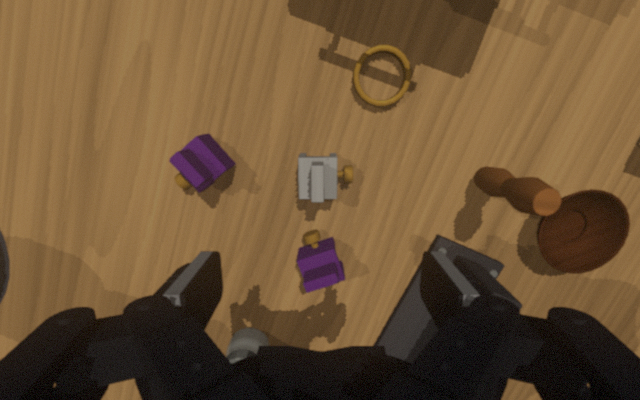

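The wrist view shows the saddle at (318,178) with its tab at (317,183) and its screw to the right at (347,174). It is already close to square with the tool.

```bash
python3 - <<'E'
from h import *
import pickle
np.set_printoptions(precision=4,suppress=True)
w=pickle.load(open("w1.pkl","rb"))
im=w[0]; cr=im[140:215,285:365]
hsv=cv2.cvtColor(cr,cv2.COLOR_BGR2HSV)
m=((hsv[...,1]<70)&(hsv[...,2]>60)).astype(np.uint8)
n,l,st,ce=cv2.connectedComponentsWithStats(m);k=1+st[1:,4].argmax();m=(l==k).astype(np.uint8);print(st[k])
r=cv2.minAreaRect(np.argwhere(m)[:,::-1].astype(np.float32));print(r)
ys,xs=np.nonzero(m)
for y in range(ys.min(),ys.max()+1,4): print(y+140,xs[ys==y].min()+285,xs[ys==y].max()+285)
cv2.imwrite("pics/w1z.png",cv2.resize(cr,(640,600),interpolation=cv2.INTER_NEAREST))
# expected tab top projection at TCP
for p in [(.446,.247,.066),(.446,.247,.038)]: print(proj(w,p))
E
```

```text
[  13   13   40   50 1727]
((32.5, 37.5), (49.0, 39.0), 90.0)
153 301 334
157 299 336
161 298 336
165 298 336
169 298 336
173 298 336
177 298 336
181 298 337
185 298 336
189 299 336
193 299 336
197 299 336
201 311 323
[318.3922 183.4869]
[318.6031 177.7907]
```

View pics/w1z.png

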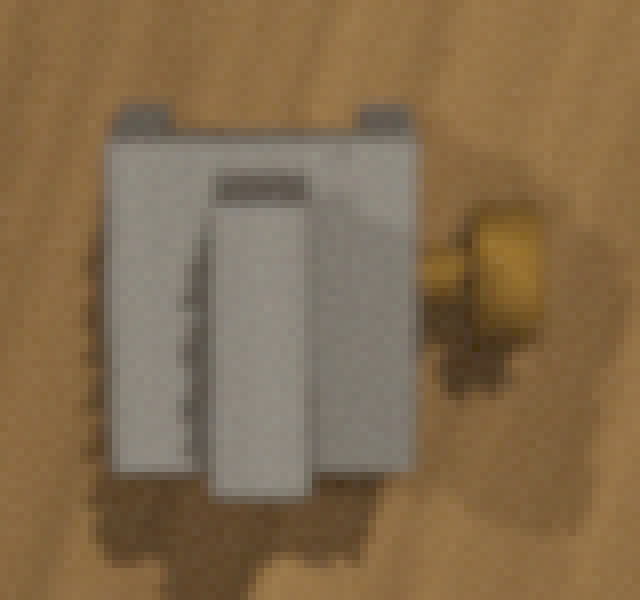

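Call:
drive_tool(series=[1,-0.5,-4,30,0,0,0,1,0,0,40,0,0,0,1,0,0,40,0,0,0,1,0,0,40,0,0,0,1,0,0,25,0,0,0,1,0,0,15,0,0,0,1,0,0,0,0,0,0,1,0,0,0,0,0,0], force=50)

```text
t: 3.45
eef_pos: [0.4455, 0.2471, 0.0642]
tool_rot: [0.0, 0.585, 0.811, 0.001]
contact_force: [0.7, 0.6, 0.4]
gripper_width: 1.002
```

Call:
drive_tool(series=[1,0,-0.8,1.5,0,0,0,-1,0,0,0,0,0,0,-1,0,0,0,0,0,0,-1,0,0,0,0,0,0,-1,0,0,0,0,0,0,-1,0,0,0,0,0,0,-1,0,0,0,0,0,0,-1,0,0,0,0,0,0])

```text
t: 4.45
eef_pos: [0.4442, 0.2465, 0.0618]
tool_rot: [0.0, 0.585, 0.811, 0.0]
contact_force: [-0.0, -0.6, 0.3]
gripper_width: 0.132
```

Call:
drive_tool(series=[-1,0,0,-20,0,0,0,-1,0,0,-45,0,0,0,-1,0,0,-45,0,0,0,-1,0,0,-45,0,0,0,-1,0,0,0,0,0,0,-1,0,0,0,0,0,0])

```text
t: 5.2
eef_pos: [0.4434, 0.2462, 0.2159]
tool_rot: [-0.0, 0.585, 0.811, -0.001]
contact_force: [-0.8, 0.2, -2.4]
gripper_width: 0.132
```

```bash
python3 - <<'E'
from h import *
import pickle
from scipy.spatial.transform import Rotation as Ro
o=bot.get_obs(); print(o["t"],o["eef_pos"],o["contact_force"],o["gripper_width"]);print(Ro.from_quat(o["tool_rot"][[1,2,3,0]]).as_matrix())
w=cam("wrist"); s=cam("scene"); pickle.dump((w,s),open("w2.pkl","wb"))
cv2.imwrite("pics/w2.png",np.vstack([w[0][:,60:580],s[0][150:330,100:620]]))
E
```

```text
5.2 [0.44335004 0.2461701  0.21593459] [-0.83675123  0.19721427 -2.39671068] 0.13200875795688205
[[-3.16637225e-01  9.48545854e-01 -1.27697695e-03]
 [ 9.48546686e-01  3.16636604e-01 -6.67765240e-04]
 [-2.29068306e-04 -1.42271158e-03 -9.99998962e-01]]
```

View pics/w2.png

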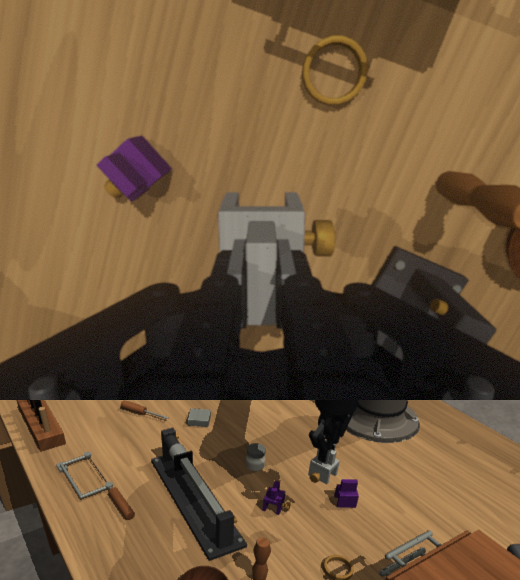

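The saddle is gripped square, with the opening reading 0.132 and a 2.4 N load. I'll carry it over the bar, turn it and check.

Call:
drive_tool(series=[-1,-38,21,0,0,0,0,-1,-38,21,0,0,0,0,-1,-38,21,0,0,0,0,-1,-38,21,0,0,0,0,-1,-38,21,0,0,0,0,-1,-38,20,0,0,0,0,-1,0,0,0,0,0,0.138,-1,0,0,0,0,0,0.138,-1,0,0,0,0,0,0.137,-1,0,0,0,0,0,0,-1,0,0,0,0,0,0])

```text
t: 6.68
eef_pos: [0.6344, 0.0698, 0.2158]
tool_rot: [-0.0, 0.738, 0.675, -0.001]
contact_force: [-0.3, -0.5, -1.9]
gripper_width: 0.13
```

```bash
python3 - <<'E'
from h import *
import pickle
from scipy.spatial.transform import Rotation as Ro
o=bot.get_obs(); print(o["t"],o["eef_pos"],o["contact_force"],o["gripper_width"]);print(Ro.from_quat(o["tool_rot"][[1,2,3,0]]).as_matrix())
c={n:cam(n) for n in("wrist","scene","side")}; pickle.dump(c,open("w3.pkl","wb"))
a=c["wrist"][0][:,120:520]
b=cv2.resize(c["scene"][0][165:310,230:375],(400,400),interpolation=cv2.INTER_CUBIC)
cv2.imwrite("pics/w3.png",np.hstack([a,b]))
E
```

```text
6.675 [0.6344199  0.06977162 0.21582058] [-0.29901942 -0.48341302 -1.88939687] 0.13032337784863537
[[ 8.82320580e-02  9.96098731e-01 -1.55632623e-03]
 [ 9.96099687e-01 -8.82330547e-02 -5.83711934e-04]
 [-7.18754134e-04 -1.49875397e-03 -9.99998619e-01]]
```

View pics/w3.png

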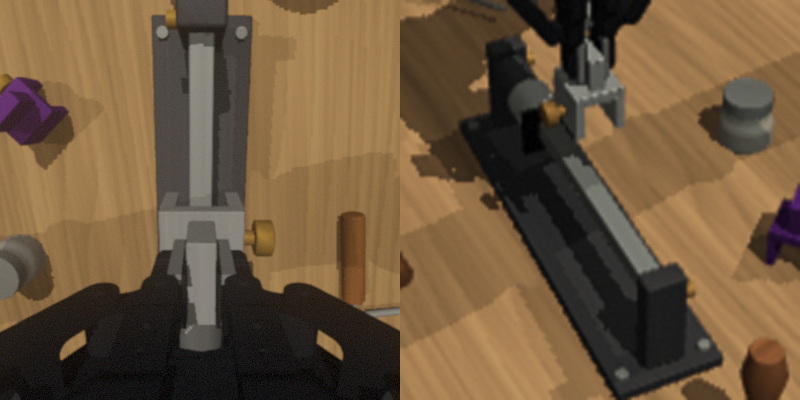

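The wrist view shows the bar running at columns 189–214, between the saddle's legs (outer edges 159–244), with the screw to the far side. I'll measure the bar's centreline from its edges.

```bash
python3 - <<'E'
from h import *
import pickle
np.set_printoptions(precision=4,suppress=True)
w=pickle.load(open("w3.pkl","rb"))["wrist"]; g=cv2.GaussianBlur(cv2.cvtColor(w[0],cv2.COLOR_BGR2GRAY),(3,3),0).astype(float)
P=[]
for v in range(45,185,10):
    r=np.mean(g[v-2:v+3],0); d=np.diff(r)
    l=300+d[300:322].argmax()+.5; q=322+d[322:344].argmin()+.5
    p=(onz(w,l,v,.085)+onz(w,q,v,.085))/2; wd=np.linalg.norm(onz(w,l,v,.085)-onz(w,q,v,.085)); P.append([*p[:2],wd])
P=np.array(P); print(P)
k=np.polyfit(P[:,1],P[:,0],1); print("slope",k,"x at .07",np.polyval(k,.0698))
r=np.mean(g[213:219],0);d=np.diff(r);print("block",[(i,round(x)) for i,x in enumerate(d) if abs(x)>12 and 260<i<400])
r=np.mean(g[197:203],0);d=np.diff(r);print("legs",[(i,round(x)) for i,x in enumerate(d) if abs(x)>12 and 260<i<400])
print("block top proj", [proj(w,(.6344+s*.0199-.022*-.0882,.0698+.022-s*.0018,.192)) for s in(-1,1)])
E
```

```text
[[0.6441 0.1793 0.0174]
 [0.6435 0.1729 0.0176]
 [0.6429 0.1664 0.0177]
 [0.642  0.1598 0.0171]
 [0.6414 0.1531 0.0172]
 [0.6411 0.1462 0.0166]
 [0.6405 0.1393 0.0168]
 [0.6399 0.1323 0.0169]
 [0.6392 0.1251 0.017 ]
 [0.6386 0.1179 0.0172]
 [0.6376 0.1105 0.0165]
 [0.6369 0.1031 0.0167]
 [0.6362 0.0955 0.0168]
 [0.6355 0.0878 0.0169]]
slope [0.0931 0.6274] x at .07 0.6338999593540833
block [(278, 18)]
legs [(275, -18), (276, -22), (308, 14), (309, 17), (330, -22), (331, -24), (332, -13), (364, 15)]
block top proj [array([276.9937, 209.6923]), array([364.7975, 209.7912])]
```

Call:
drive_tool(series=[-1,0,-0.5,20,0,0,0.004,-1,0,0,25,0,0,0,-1,0,0,20,0,0,0,-1,0,0,15,0,0,0,-1,0,0,8,0,0,0,-1,0,0,5,0,0,0,-1,0,0,0,0,0,0,-1,0,0,0,0,0,0])

```text
t: 7.82
eef_pos: [0.6348, 0.0699, 0.1244]
tool_rot: [0.0, 0.74, 0.673, 0.001]
contact_force: [-0.7, 0.4, -1.8]
gripper_width: 0.128
```

Call:
drive_tool(series=[-1,0,-0.6,2,0,0,0,-1,0,0,2,0,0,0,-1,0,0,1,0,0,0,-1,0,0,0,0,0,0,-1,0,0,0,0,0,0])

```text
t: 8.45
eef_pos: [0.6337, 0.0699, 0.1188]
tool_rot: [-0.0, 0.74, 0.673, -0.0]
contact_force: [-0.7, 0.1, 0.4]
gripper_width: 0.131
```

The load has gone to the bar. I'll release it briefly for a clean set-down, then grip again.

Call:
drive_tool(series=[-0.3,0,0,0,0,0,0,-0.3,0,0,0,0,0,0,-0.3,0,0,0,0,0,0,-0.3,0,0,0,0,0,0,-1,0,0,0,0,0,0,-1,0,0,0,0,0,0,-1,0,0,0,0,0,0,-1,0,0,0,0,0,0,-1,0,0,0,0,0,0], force=60)

```text
t: 9.57
eef_pos: [0.6339, 0.0699, 0.119]
tool_rot: [0.0, 0.74, 0.673, 0.0]
contact_force: [-0.4, 0.0, 1.1]
gripper_width: 0.131
```

```bash
python3 - <<'E'
from h import *
import pickle
c={n:cam(n) for n in("wrist","scene","side")}; pickle.dump(c,open("w4.pkl","wb"))
f=lambda i,y,x,n:cv2.resize(i[y:y+n,x:x+n],(400,400),interpolation=cv2.INTER_CUBIC)
cv2.imwrite("pics/w4.png",np.hstack([f(c["scene"][0],165,230,145),f(c["side"][0],140,290,145)]))
print(bot.get_obs()["contact_force"])
E
```

```text
[ 0.06232236 -1.26026757  3.73046071]
```

View pics/w4.png

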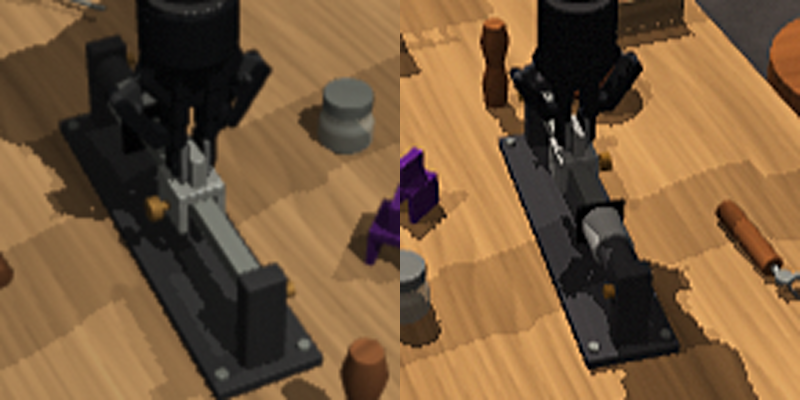

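Both views show it seated astride the bar, clear of the stop, with the screw on the far side. Now I'll slide it towards the stop.

Call:
drive_tool(series=[-1,-8,0,-0.5,0,0,0,-1,-12,0,0,0,0,0,-1,-12,0,0,0,0,0,-1,-10,0,0,0,0,0,-1,-6,0,0,0,0,0,-1,-4,0,0,0,0,0,-1,0,0,0,0,0,0,-1,0,0,0,0,0,0,-1,0,0,0,0,0,0])

```text
t: 10.85
eef_pos: [0.6289, 0.0186, 0.1193]
tool_rot: [-0.0, 0.74, 0.673, 0.0]
contact_force: [-0.3, 0.3, -2.3]
gripper_width: 0.125
```

Call:
drive_tool(series=[-1,0,0,0,0,0,0,-1,0,0,0,0,0,0])

```text
t: 11.1
eef_pos: [0.6288, 0.0182, 0.1193]
tool_rot: [-0.0, 0.74, 0.673, 0.0]
contact_force: [0.1, -0.2, -1.8]
gripper_width: 0.129
```

Call:
drive_tool(series=[-1,-4,0,0,0,0,0,-1,-4,0,0,0,0,0,-1,-3,0,0,0,0,0,-1,0,0,0,0,0,0,-1,0,0,0,0,0,0])

```text
t: 11.72
eef_pos: [0.6278, 0.0073, 0.1193]
tool_rot: [-0.0, 0.74, 0.673, 0.0]
contact_force: [-0.1, 0.8, -1.6]
gripper_width: 0.129
```

Call:
drive_tool(series=[-1,-3,0,0,0,0,0,-1,-2,0,0,0,0,0,-1,0,0,0,0,0,0,-1,0,0,0,0,0,0])

```text
t: 12.22
eef_pos: [0.6273, 0.0023, 0.1193]
tool_rot: [-0.0, 0.74, 0.673, 0.0]
contact_force: [-0.3, 0.4, -1.6]
gripper_width: 0.129
```

Call:
drive_tool(series=[-1,-2,0,0,0,0,0,-1,-2,0,0,0,0,0,-1,0,0,0,0,0,0,-1,0,0,0,0,0,0])

```text
t: 12.72
eef_pos: [0.627, -0.0014, 0.1193]
tool_rot: [-0.0, 0.74, 0.673, 0.0]
contact_force: [-0.3, 1.8, -1.7]
gripper_width: 0.13
```

Call:
drive_tool(series=[-1,-2,0,0,0,0,0,-1,-2,0,0,0,0,0,-1,-1,0,0,0,0,0,-1,0,0,0,0,0,0,-1,0,0,0,0,0,0])

```text
t: 13.35
eef_pos: [0.6265, -0.0059, 0.1193]
tool_rot: [-0.0, 0.74, 0.673, 0.0]
contact_force: [0.3, 5.7, -0.9]
gripper_width: 0.125
```

Call:
drive_tool(series=[-1,0,0,0,0,0,0,-1,0,0,0,0,0,0])

```text
t: 13.6
eef_pos: [0.6265, -0.0058, 0.1193]
tool_rot: [-0.0, 0.74, 0.673, 0.0]
contact_force: [0.4, 5.8, -1.0]
gripper_width: 0.129
```

Call:
drive_tool(series=[-1,-2,0,0,0,0,0,-1,-2,0,0,0,0,0,-1,-1.5,0,0,0,0,0,-1,0,0,0,0,0,0,-1,0,0,0,0,0,0,-1,0,0,0,0,0,0,-1,0,0,0,0,0,0])

```text
t: 14.48
eef_pos: [0.6262, -0.0098, 0.1194]
tool_rot: [-0.001, 0.739, 0.673, 0.001]
contact_force: [0.1, 8.5, -0.1]
gripper_width: 0.127
```

```bash
python3 - <<'E'
from h import *
for i in range(6):
    c=cam(["scene","side","wrist"][i%3]); o=bot.get_obs(); print(o["t"],o["eef_pos"].round(4),o["contact_force"].round(2),o["torque"].round(2),o["gripper_width"])
    if i<3: cv2.imwrite(f"pics/f{i}.png",c[0])
f=lambda i,y,x,n:cv2.resize(i[y:y+n,x:x+n],(400,400),interpolation=cv2.INTER_CUBIC)
a,b,d=[cv2.imread(f"pics/f{i}.png") for i in range(3)]
cv2.imwrite("pics/w5.png",np.hstack([f(a,165,230,130),d[:,120:520]]))
E
```

```text
14.525 [ 0.6261 -0.0097  0.1193] [ 0.82  8.19 -0.33] [ 1.85 -0.05 -0.09] 0.12964893563659285
14.575 [ 0.6262 -0.0098  0.1194] [-0.23  8.14  0.08] [ 1.81 -0.06 -0.06] 0.12698224717711465
14.625 [ 0.6262 -0.0098  0.1193] [ 0.11  9.17 -0.29] [ 1.84 -0.07 -0.11] 0.12646826821804386
14.675 [ 0.6262 -0.0098  0.1194] [ 0.08  7.89 -0.63] [ 1.84 -0.12 -0.05] 0.12834522283386723
14.725 [ 0.6262 -0.0097  0.1194] [ 0.29  8.37 -0.69] [ 1.86 -0.1  -0.05] 0.12683759315443421
14.775 [ 0.6262 -0.0097  0.1194] [-0.29  8.1  -1.27] [ 1.8  -0.1  -0.06] 0.12810831570129824
```

View pics/w5.png

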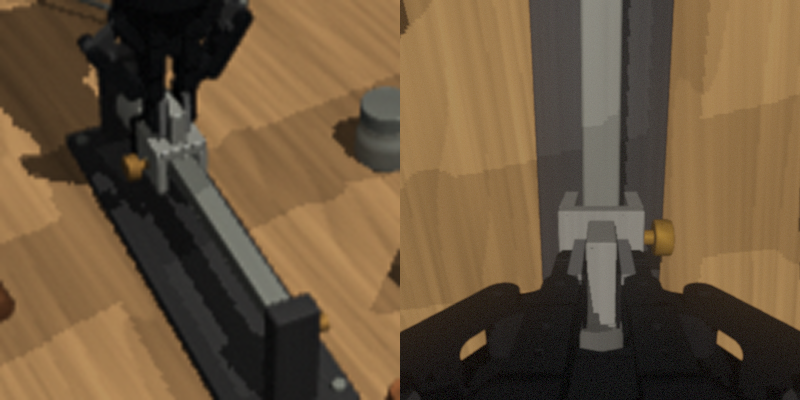

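Call:
drive_tool(series=[-1,-1,0,0,0,0,0,-1,-1,0,0,0,0,0,-1,0,0,0,0,0,0,-1,0,0,0,0,0,0,-1,0,0,0,0,0,0,-1,0,0,0,0,0,0])

```text
t: 15.52
eef_pos: [0.626, -0.0112, 0.1194]
tool_rot: [-0.001, 0.739, 0.673, 0.001]
contact_force: [-0.1, 9.8, -0.9]
gripper_width: 0.126
```

```bash
python3 - <<'E'
from h import *
F=[]
for i in range(6):
    c=cam("wrist"); o=bot.get_obs(); F.append(o["contact_force"])
print(o["t"],o["eef_pos"],np.mean(F,0),np.std(F,0),o["gripper_width"],o["tool_rot"])
if 8<np.mean(F,0)[1]<11.5: print(bot.hand_in())
E
```

```text
15.825 [ 0.62602319 -0.01115197  0.11934978] [ 0.0236509   9.32655597 -0.33690921] [0.23886524 0.50864621 0.40285597] 0.1290359024514789 [-0.0012881   0.73920107  0.6734825   0.00119606]
the job is handed in; nothing more can be done
None
```

I set the aluminium saddle down astride the bar, clear of the stop, with its thumbscrew on the far side. I then released and re-gripped it, slid it against the stop, pressed, and handed the job in at about 15.8 s with the fingers still holding it. No verdict is reported on hand-in.

- **Press force:** the wrist force along the bar averaged 9.3 N with about 0.5 N of noise. This is the force on the tool, so any friction on the bar is included in it.
- **Stop travel:** the saddle moved about 12 mm after first touching the stop, which fits the spring rate and is well short of the 23.5 mm limit. I worked this out from tool position and force and did not see the plunger directly.
- **Fit on the bar:** the tool was about 0.4 mm from the measured bar centreline. It was level to within about 0.003 rad and in line with the bar to within about 0.01 rad. The last pictures, taken just before the final 2 mm of press, showed the saddle square.
- **Vertical load:** once I raised the tool 0.5 mm for the slide, the fingers carried part of the saddle's weight. The height reading was still right for a seated saddle.
- **Other items:** I had no contact with the bystanders or the purple look-alikes, judging by the moves and pictures, but I did not re-measure where they were at the end.

No check failed or disagreed.

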